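Clamp a sensor housing with the T-handle key

TASK

Clamp the yellow sensor housing in the fixture: take the red T-handle key from its stand, put it down the round well into the square socket of the fixture's cam and turn it clockwise (seen from above) as far as it goes, so that the jaw presses the housing firmly against the fixed stop. A key is never left in a clamp, so then put it back in its stand, hanging upright by its collar, and let go; leave the other things on the bench where they are.

Things in the scene. Friction and masses are not known exactly. Their poses are not given: they have to be found in the camera images.
- tkey: T-handle key, red cross bar, 134 mm tall, 0.2 kg, upright in the stand. Origin: lower tip; z up the shaft, x along the bar. From the tip: square bit, flats square to x and y, tapering from 7 to 12.6 mm wide over 8 mm, then straight to 22 mm; round 18 mm shaft, whose shoulder rests on the cam when fully in; dark collar, 34 mm wide, at 56 to 62 mm; neck up to 26 mm wide to 104 mm; then the bar.
- key_grip (a point): middle of the key's red cross bar, 119 mm above the key's tip; turns with the key (x along the bar). The bar is 92 mm long, 14 mm thick (along y) and 30 mm high (104 to 134 mm above the tip) with flat sides: grip it here across the 14 mm.
- stand_hole (a point): centre of the 24 mm hole for the key in the stand's black deck, on the deck's top face, 66 mm above the worktop; z up. Fixed stand 110 x 84 mm; deck 8 mm thick, open below down to 8 mm above the worktop. The key's collar rests on the deck: its tip is then 56 mm below this point. Four short bits stand 26 mm to the +y side of the hole, 19 mm above the deck.
- cam_socket (a point): centre of the mouth of the 14 mm square socket (18 mm deep) in the steel cam, 42 mm above the worktop, at the bottom of a round well 26 mm wide, 22 mm deep whose rim is flush with the blue cover. Turns with the cam: z up, x and y square to the socket's flats; the red line on the rim lies to +y. With the key fully in, its tip is 22 mm below this point.
- cam (a joint): cam angle, rad, growing clockwise from above: 0.05 to 0.4 at the start, hard stop at 1.5 (red line at the red mark on the cover). Stiff: takes 0.1 to 0.17 N m to turn and stays where left. Moves the jaw 9 mm per rad; its sprung pad (1.5 N/mm) has the housing home against the stop at about 1.0 rad and squeezes it with about 7 N at 1.5 rad.
- fixture: grey base plate 150 x 262 x 16 mm, screwed to the worktop, with blue cam house, jaw, nest and steel stop. Origin on the worktop; z up. Cam axis at x = 0, y = -95 mm; the stop meets the housing at y = +92 mm. Nothing on it is higher than 67 mm. The jaw moves to +y.
- housing: yellow open-topped sensor housing, body 76 x 94 mm, 50 mm high, 0.11 kg, loose in the fixture's nest on the base plate. Origin: centre of its underside. Home against the stop it stands at x = 0, y = 45 mm, z = 16 mm of the fixture; at the start 1 to 4 mm short of the stop.
- pad: sprung pad with a black rubber face at the front of the jaw; it bears on the raised boss of the housing's end wall. Origin: 5 mm ahead of the middle of the rubber face, 17 mm above the worktop; axes as the fixture's.
- screw_jar: white jar of screws, 45 mm wide, 50 mm high, behind the fixture; bystander. Origin: centre of its underside.
- black_tape: roll of black tape, 60 mm wide, 19 mm high, behind the fixture; bystander. Origin: centre of its underside.
- caliper: digital caliper 62 x 200 x 13 mm lying near the front edge, right of the fixture; bystander. Origin: centre of its underside.
- adapter: grey adapter box 56 x 90 x 19 mm near the front edge, left of the fixture; bystander. Origin: centre of its underside.

How it is judged:
On the way, in this order (a step that is already met when the one before it is completed fails the run):
1. the key's square bit is down in the cam's socket (horizontal distance between tkey and cam_socket below 0.005 m and z of tkey in the frame of cam_socket below -0.014 m), for 0.2 s.
2. the cam is turned clockwise to its clamped end with the key in its socket (value of joint cam above 1.25 rad and horizontal distance between tkey and cam_socket below 0.005 m and z of tkey in the frame of cam_socket below -0.01 m), for 0.1 s.
At the end, for the whole second after the job is handed in: The cam stands beyond 1.25 rad (stop at 1.5), the pad presses on the housing with more than 2.5 N, the housing sits flat in its nest within 2.5 mm of the stop, and the key hangs upright (within 0.06 rad) in the stand's hole with its collar on the deck (within 4 mm), everything at rest (value of joint cam above 1.25 rad and contact force between pad and housing above 2.5 N and y of housing in the frame of fixture above 0.0425 m and z of housing in the frame of fixture below 0.02 m and angle between each of housing, tkey's own z axis and vertical below 0.06 rad and horizontal distance between tkey and stand_hole below 0.006 m and z of tkey in the frame of stand_hole below -0.052 m and linear speed of each of tkey, housing below 0.02 m/s); the robot touches nothing.
It fails at once if the key is tipped over or dropped on the bench (angle between tkey's own z axis and vertical above 0.6 rad).
It fails at once if a bystander is pushed away (more than 30 mm) (distance of any of screw_jar, black_tape, caliper, adapter from where it was at the start of the episode above 0.03 m).
It also fails if it takes over 64 s, if anything falls off the work surface, if the arm or the gripper's body presses on something with over 40 N, if the wrist force passes 120 N, or if a joint passes its speed limit or range.

ROBOT

A 7-joint arm with a two-finger parallel gripper is mounted at the origin on a cart in front of the work surface, level with it; the furniture and walls round the work are solid. World frame = base frame: x ahead of the robot, y to its left, z up, the work surface at z = 0. Lengths are in m, angles in rad, forces in N, time in s.
With the tool pointing down it reaches from about 0.4 to 0.85 m from the base axis. Payload 4.5 kg.
Tool frame: the origin (TCP) lies midway between the tips of the shut fingers; the grasp point (between the pads) lies 19 mm behind it; z points along the fingers, y is the line along which they close (so a half turn about z gives the same grasp; the last joint's range is limited). The gripper opens to 88 mm and grips with 3 to 60 N. Pads are 18 mm wide; open, the fingers measure 123 mm over their backs; the gripper's body (75 mm by 187 mm) begins 45 mm behind the grasp point.
Start: joints at [-1.188, 0.689, -0.195, 1.565, 0.157, 0.902, -0.215], TCP at [0.214, 0.587, 0.239] pointing down, gripper open.
Joint ranges: [-3.01, 3.01], [-0.46, 2.08], [-1.47, 1.51], [0.13, 2.56], [-1, 4.14], [0.04, 2.09], [-2.66, 2.66]. Speed limits (rad/s): [2.57, 2.57, 3.14, 3.14, 3.14, 3.14, 3.14].

INTERFACE

Orientations are given as a 3x3 rotation matrix whose columns are the frame's x, y, z axes.
In Python, from workcell import get_obs, snapshot, sign_off, boxes_of, silhouettes gives the robot as it stands. The module is installed in compiled form; this text tells all that it offers.
- The arm moves only by the tool send_rows, never from a script. Its argument "motion" is a list of rows, each an object of numbers: "x", "y", "z": the shift along the tool's x, y, z in mm; "spin": the turn about the tool's z in rad. A call has exactly 5 rows; each row is the pose to reach, as a shift and turn from the pose commanded when the call began, along the tool's axes at that moment; what a row does not reach only later rows make up. A row lasts 1/12 s, in which the tool goes at most 41.7 mm and 7.16 degrees, less where a joint would pass 70% of its speed; a pose out of reach is approached as far as the arm can. A call with a gripper value outside its range is refused whole. "gripper" is the closure, from 0 (fully open) to 1 (shut), set as the call begins (left out, the last holds). The fingers move at their own pace and stop on an object; the grip force is fixed at half the most. Time passes only in rows, so rows that repeat a pose let the fingers close, or fill a call up. It gives the time, the measured TCP pose, the force, the opening and the grip force at its end, in the units of the state.
- get_obs(): the state, without advancing time (a new reading comes with each control period).
- snapshot(name): name is "side" or "top"; returns a dict with "image" (480x640x3 uint8, red, green, blue), "fx", "fy", "cx", "cy" (pixels), "camera_from_world" (4x4, takes a point from world to camera coordinates). Camera axes: x right, y down, z forward; pixel columns grow to the right and rows downward; lengths in m; the calibration is good to about 2 mm. A picture is of the moment at which its call begins. There is no depth.
- sign_off(): hands the job in; it is judged then, once.
Trained networks look in a picture, given as the dict that the camera call returned (one of the last four; its "shot" number tells which), for a name from the list of things; names that differ only in an ending like _2 or _b are one class to them, and where a whole thing is asked for, a point or a joint stands for the part that bears it (a point fixed in the world has none). Each returns a list of dicts, best first, with "confidence" (0 to 1); they miss things now and then, are a little off and sometimes report something else, mostly with a low value. They report only what shows in the picture. A call takes as long as a camera call.
- boxes_of(name, picture): "bbox" ([centre column, centre row, width, height] in pixels, round what is visible of it).
- silhouettes(name, picture): "mask" (480x640 bool, what is visible of it) and "bbox" ([centre column, centre row, width, height] in pixels, round what is visible of it).
The state is a dict: "time": time; "qpos": joint angles; "qvel": joint speeds; "effort": joint torques, N m; "tcp_pos": TCP position; "orientation": TCP orientation; "ft_force": force on the tool from outside, world axes, zero at the start; "moment": the same for the moment, N m; "opening": opening from 0.0 (shut) to 1.0 (fully open); "grasp_force": force on a finger pad.
Only numpy, scipy, OpenCV 4.12 (cv2) and the standard library are available. Lean on these libraries where they do the work, as an engineer would, in place of code of your own. Each camera call takes 0.05 s, during which the arm holds its last target. There are 200 camera calls.

## Working session

There is one attempt and no reset: what is moved stays moved. The work goes in short steps, Python scripts to look and compute and a tool call to move; the robot and the scene stay as the last step left them, time stands still between calls to the robot, and variables do not carry over. Pictures are saved under pics/ and viewed, at most 10 in all, crops included, and the job is handed in when it is done.

Besides the shell and the picture viewer there is one more tool, called in YAML: its name, and indented under it one key for each argument. send_rows: Moves the arm, as the interface text tells. Its arguments: {"type":"object","properties":{"motion":{"type":"array"},"gripper":{"type":"number"}},"required":["motion"]}

```bash
mkdir -p pics
cat > h.py <<'E'
import numpy as np,cv2
from workcell import *
def shot(n,f=None):
    p=snapshot(n)
    if f: cv2.imwrite('pics/'+f,p['image'][:,:,::-1])
    return p
def proj(p,X):
    c=p['camera_from_world']@np.append(X,1); return np.array([p['fx']*c[0]/c[2]+p['cx'],p['fy']*c[1]/c[2]+p['cy']])
def back(p,uv,z):
    T=np.linalg.inv(p['camera_from_world']); d=T[:3,:3]@np.array([(uv[0]-p['cx'])/p['fx'],(uv[1]-p['cy'])/p['fy'],1]); o=T[:3,3]
    return o+d*(z-o[2])/d[2]
E
python3 - <<'E'
from h import *
o=get_obs(); print(o)
for n in('top','side'):
    p=shot(n,n+'0.png'); print(n,p['fx'],p['camera_from_world'].round(3).tolist())
    for k in('tkey','fixture','housing','pad','cam','screw_jar','black_tape','caliper','adapter'):
        print(k,[(b['bbox'],b['confidence'],) for b in boxes_of(k,p)][:2])
E
```

```text
{'time': 0.0, 'qpos': array([-1.18817507,  0.68997808, -0.19453938,  1.56633821,  0.157292  ,
        0.90249307, -0.21509062]), 'qvel': array([-0.00045742,  0.00062594,  0.0008052 , -0.00149779, -0.00219912,
       -0.00097171,  0.00021419]), 'effort': array([-1.08642649e-03, -5.27536368e+01, -1.26694467e+00, -1.53429294e+01,
       -5.25423023e-02,  6.60236881e-03,  1.71123006e-04]), 'tcp_pos': array([0.21343511, 0.58675682, 0.23791591]), 'orientation': array([[-9.39813085e-01,  3.41688594e-01, -5.18966576e-04],
       [ 3.41688971e-01,  9.39811464e-01, -1.74902853e-03],
       [-1.09892362e-04, -1.82108505e-03, -9.99998336e-01]]), 'ft_force': array([-0.57862551, -0.04426808,  0.10468178]), 'moment': array([ 0.01601835,  0.00012152, -0.00927773]), 'grasp_force': 0.0, 'opening': 0.9989592559835972}
top 465.82907559468606 [[0.029, -1.0, 0.003, -0.036], [-0.994, -0.029, -0.108, 0.571], [0.108, 0.001, -0.994, 1.013], [0.0, 0.0, 0.0, 1.0]]
tkey [([467.3, 281.1, 40.4, 26.8], 0.89), ([185.3, 323.9, 39.2, 28.3], 0.27)]
fixture [([254.6, 269.1, 118.8, 74.1], 0.57), ([259.0, 267.2, 9.2, 22.7
[... 233 characters left out ...]
5.9, 271.1, 116.0, 73.9], 0.64), ([298.8, 167.0, 25.6, 25.6], 0.55)]
caliper [([442.9, 340.1, 89.4, 28.5], 0.62)]
adapter [([186.1, 323.6, 32.6, 31.4], 0.98), ([298.4, 167.1, 25.9, 27.9], 0.21)]
side 442.6481050877971 [[0.984, -0.179, 0.016, -0.535], [-0.085, -0.54, -0.837, 0.129], [0.159, 0.822, -0.547, 1.086], [0.0, 0.0, 0.0, 1.0]]
tkey [([316.0, 336.1, 32.3, 66.1], 0.62)]
fixture [([301.1, 251.3, 65.9, 59.6], 0.82)]
housing [([295.1, 225.2, 29.6, 28.7], 0.72)]
pad []
cam [([300.2, 247.6, 10.4, 9.2], 0.41)]
screw_jar []
black_tape [([383.3, 260.1, 8.2, 18.1], 0.57)]
caliper [([252.6, 373.6, 36.2, 77.7], 0.84)]
adapter [([247.5, 223.5, 24.7, 17.8], 0.73), ([299.0, 250.6, 64.3, 58.1], 0.44)]
```

Run:
```python
import cv2
a=cv2.imread('pics/top0.png');b=cv2.imread('pics/side0.png')
cv2.imwrite('pics/c1.png',cv2.resize(a[130:370,150:510],(800,533),interpolation=cv2.INTER_CUBIC))
cv2.imwrite('pics/c2.png',cv2.resize(b[180:420,200:420],(550,600),interpolation=cv2.INTER_CUBIC))
```

```text
(no output)
```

View pics/c1.png

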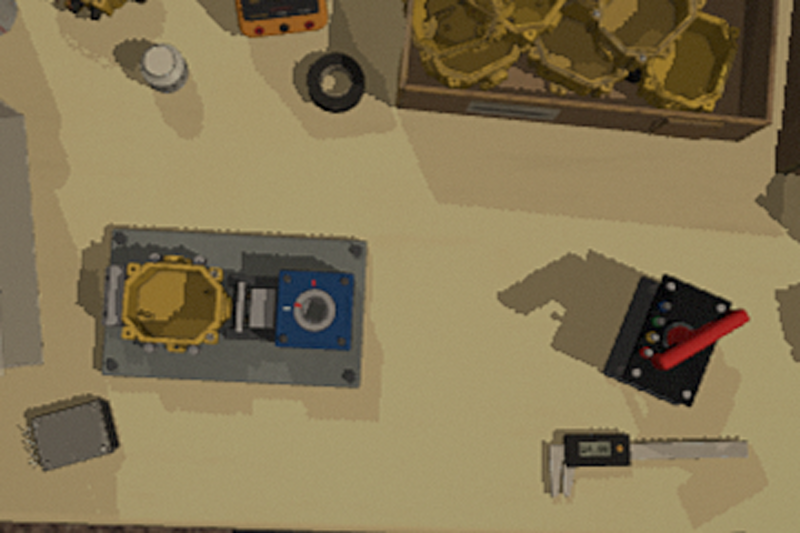

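View pics/c2.png

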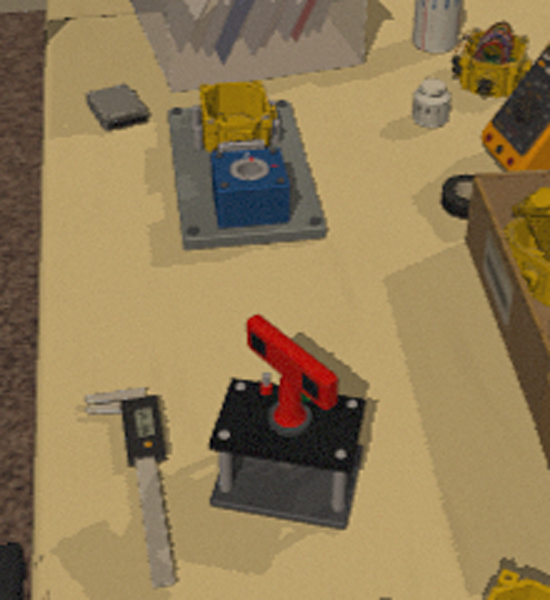

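The top view shows the key bar centred near pixel (466,283), lying diagonally. The cam well is near (292,270), with its red line pointing left and slightly up and the red cover mark above it. The side view confirms the key is upright in its stand, with the caliper and adapter clear of the path.

```bash
cat >> h.py <<'E'
from scipy.optimize import minimize
def redmask(p):
    h=cv2.cvtColor(p['image'],cv2.COLOR_RGB2HSV).astype(int); return ((h[...,0]<8)|(h[...,0]>172))&(h[...,1]>150)&(h[...,2]>70)
def barmask(p,x,y,a,zt,off,S=4):
    # bar box + neck, tip height zt, bar angle a ; supersampled
    m=np.zeros((480*S//1,640*S),np.uint8)
    c,s=np.cos(a),np.sin(a)
    P=[]
    for l in(-.046,.046):
        for t in(-.007,.007):
            for z in(.104,.134): P.append(proj(p,[x+c*l-s*t,y+s*l+c*t,zt+z])+off)
    h=cv2.convexHull(((np.array(P)+.5)*S).astype(np.float32)); cv2.fillConvexPoly(m,np.round(h).astype(np.int32),1)
    return cv2.resize(m.astype(np.float32),(640,480),interpolation=cv2.INTER_AREA)
def fitbar(p,x0,y0,a0,zt):
    """bar x,y,yaw from one picture"""
    u,v=np.round(proj(p,[x0,y0,zt+.12])).astype(int)
    r=redmask(p); w=np.zeros_like(r); w[max(v-45,0):v+45,max(u-45,0):u+45]=1; r=(r&w).astype(np.float32)
    n,l,st,_=cv2.connectedComponentsWithStats(r.astype(np.uint8)); r=(l==1+np.argmax(st[1:,4])).astype(np.float32)
    f=lambda q:np.abs(barmask(p,q[0]/1e3,q[1]/1e3,q[2]/100,zt,0)-r)[w].sum()
    b=None
    for d in(0,.1,-.1):
        s=minimize(f,[x0*1e3,y0*1e3,(a0+d)*100],method='Nelder-Mead',options=dict(initial_simplex=np.array([x0*1e3,y0*1e3,(a0+d)*100])+np.array([[0,0,0],[8,0,0],[0,8,0],[0,0,12]]),xatol=.05,fatol=.05))
        if b is None or s.fun<b.fun:b=s
    return b.x,b.fun,r.sum()
E
python3 - <<'E'
from h import *
p=shot('top');q=shot('side')
k=back(p,(466,283),.13);print('key0',k)
A=back(p,(150+660*.45,130+362*.45),.14);B=back(p,(150+745*.45,130+317*.45),.14)
a=np.arctan2(*(B-A)[1::-1]);print(A,B,a)
print(fitbar(p,k[0],k[1],a,.01));print(fitbar(q,k[0],k[1],a,.01))
# stand mounting deck via mask
print('well',back(p,(292,270),.064))
im=p['image'];cv2.imwrite('pics/w.png',np.hstack([cv2.resize(im[250:290,270:312],(420,400),interpolation=cv2.INTER_CUBIC),cv2.resize(q['image'][235:265,285:323],(380,400),interpolation=cv2.INTER_CUBIC)])[:,:,::-1])
for n in('screw_jar','black_tape','caliper','adapter','housing'):
    b=boxes_of(n,p)
    b=[x for x in b if x['bbox'][2]<100]
    print(n,back(p,b[0]['bbox'][:2],.02).round(3))
E
```

```text
key0 [ 0.47275012 -0.3291549   0.13      ]
[ 0.45200635 -0.28809264  0.14      ] [ 0.49421504 -0.36432392  0.14      ] -1.0651225727483804
(array([ 473.95613645, -327.10011341, -103.54119246]), np.float64(164.75), np.float32(369.0))
(array([ 473.9683819 , -326.6298001 , -109.40859358]), np.float64(331.75), np.float32(703.0))
well [0.49072176 0.02355182 0.064     ]
screw_jar [0.735 0.19  0.02 ]
black_tape [0.725 0.012 0.02 ]
caliper [ 0.346 -0.312  0.02 ]
adapter [0.365 0.256 0.02 ]
housing [0.501 0.167 0.02 ]
```

View pics/w.png

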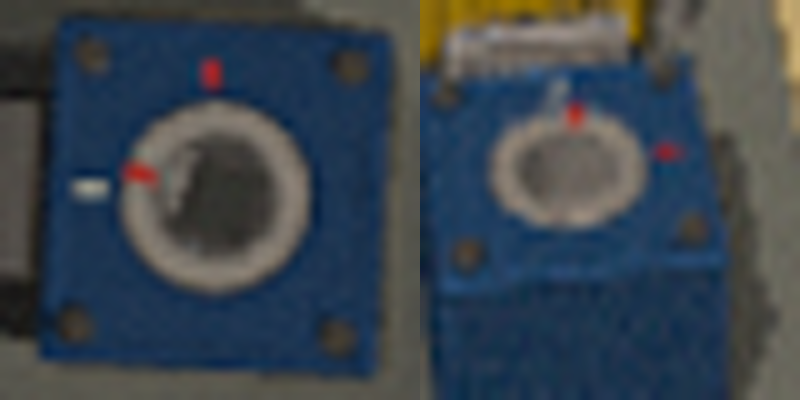

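The crop shows the rim ring centred at about pixel (291,269). Its red line points left and about 0.3 rad clockwise, and the cover mark sits almost straight above. Next I'll refine the key fit and the rim.

```bash
cat >> h.py <<'E'
def redmask(p):
    h=cv2.cvtColor(p['image'],cv2.COLOR_RGB2HSV).astype(int); return ((h[...,0]<9)|(h[...,0]>170))&(h[...,1]>120)&(h[...,2]>35)
def ring(p,u,v,R=14):
    im=p['image'][v-R:v+R,u-R:u+R]; h=cv2.cvtColor(cv2.resize(im,None,fx=8,fy=8,interpolation=cv2.INTER_CUBIC),cv2.COLOR_RGB2HSV).astype(int)
    blue=(h[...,0]>95)&(h[...,0]<130)&(h[...,1]>110)
    n,l,st,c=cv2.connectedComponentsWithStats((~blue).astype(np.uint8)); i=l[R*8,R*8]
    g=(l==i).astype(np.uint8); cn=max(cv2.findContours(g,0,2)[0],key=cv2.contourArea); e=cv2.fitEllipse(cv2.convexHull(cn))
    f=lambda q:(np.array(q)+.5)/8-.5+[u-R,v-R]
    red=((h[...,0]<9)|(h[...,0]>170))&(h[...,1]>110)
    n,l,st,c=cv2.connectedComponentsWithStats(red.astype(np.uint8))
    return f(e[0]),np.array(e[1])/8,[(f(c[i]),st[i,4]) for i in range(1,n) if st[i,4]>30]
E
python3 - <<'E'
from h import *
p=shot('top');q=shot('side')
for P,(u,v),R in((p,(291,269),18),(q,(300,248),14)):
    c,ax,rs=ring(P,u,v,R); C=back(P,c,.064);print(c,ax,C)
    for r,a in rs:
        X=back(P,r,.064)-C;print('  red',a,np.hypot(*X[:2]),np.arctan2(X[1],X[0]))
for P in(p,q):
    m=redmask(P);u,v=np.round(proj(P,[.473,-.327,.13])).astype(int);mm=m[v-45:v+45,u-45:u+45]
    print(cv2.minAreaRect(np.argwhere(mm)[:,::-1].astype(np.int32)),mm.sum())
    print(fitbar(P,.473,-.327,-1.07,.01))
    x,f,s=fitbar(P,.473,-.327,-1.07,.01)
    b=barmask(P,x[0]/1e3,x[1]/1e3,x[2]/100,.01,0);c=P['image'].copy();c[...,1]=np.maximum(c[...,1],(m*120).astype(np.uint8));c[...,2]=np.maximum(c[...,2],(b*255).astype(np.uint8))
    cv2.imwrite('pics/f%d.png'%(P is p),cv2.resize(c[v-45:v+45,u-45:u+45],(380,380))[:,:,::-1])
cv2.imwrite('pics/f.png',np.hstack([cv2.imread('pics/f1.png'),cv2.imread('pics/f0.png')]))
E
```

```text
[291.02457619 269.20826721] [19.76705933 19.86158562] [0.49236025 0.02570751 0.064     ]
  red 261 0.02654791055239662 0.05442117240078254
  red 373 0.016806282630860155 1.3030915656241606
[301.24557686 245.72980595] [11.76073551 20.69997597] [0.49844079 0.03135596 0.064     ]
  red 152 0.012376871333839828 1.6863392270978346
  red 70 0.020878681698733383 -0.2028426819492619
((41.80882263183594, 42.51470184326172), (15.434874534606934, 50.59208679199219), 59.03623962402344) 478
(array([ 473.50046284, -324.47263569, -102.53392444]), np.float64(136.4375), np.float32(478.0))
((44.90000915527344, 46.30000305175781), (46.957427978515625, 29.96331024169922), 63.43495178222656) 755
(array([ 473.99763113, -326.69333726, -109.2317635 ]), np.float64(319.125), np.float32(732.0))
```

View pics/f.png

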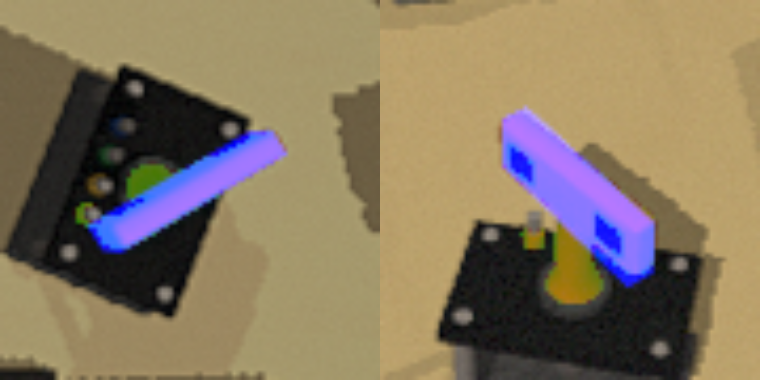

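Both fits lie well on the bar; only the bits near it add a little stray red. The key is at about (0.474, -0.326) with yaw about -1.06. The side ring was contaminated, so I'll recompute it from the crop reading.

Run:
```python
from h import *
q=shot('side')
f=lambda x,y:(285+(x-420)/10-.5,235+y/13.333-.5)
C=back(q,f(568,170),.064);print(C)
for a in((575,115),(666,152)):
    X=back(q,f(*a),.064)-C;print(np.hypot(*X[:2]),np.arctan2(X[1],X[0]))
o=get_obs();R=o['orientation'];d=np.array([.474,-.3258,.115])-o['tcp_pos'];print(R.T@d, np.arctan2(R[1,1],R[0,1]))
```

```text
[0.49243659 0.02515037 0.064     ]
0.0193990154268591 1.3349461811580217
0.02622267048000113 0.08502405919627706
[-0.55686706 -0.76920309  0.12367447] 1.2219761624549057
```

send_rows:
  motion:
    - {"x": -28, "y": -21}
    - {"x": -56, "y": -42}
    - {"x": -84, "y": -63}
    - {"x": -112, "y": -84}
    - {"x": -140, "y": -104}
  gripper: 0

```text
schema error: expected keys x, y, z, spin
```

send_rows:
  motion:
    - {"x": -28, "y": -21}
    - {"x": -56, "y": -42}
    - {"x": -84, "y": -63}
    - {"x": -112, "y": -84}
    - {"x": -140, "y": -104}

```text
schema error: expected keys x, y, z, spin
```

send_rows:
  motion:
    - {"x": -28, "y": -21}
    - {"x": -56, "y": -42}
    - {"x": -84, "y": -63}
    - {"x": -112, "y": -84}
    - {"x": -140, "y": -104}

```text
schema error: expected keys x, y, z, spin
```

send_rows:
  motion:
    - {"x": -28, "y": -21, "z": 0, "spin": 0}
    - {"x": -56, "y": -42, "z": 0, "spin": 0}
    - {"x": -84, "y": -63, "z": 0, "spin": 0}
    - {"x": -112, "y": -84, "z": 0, "spin": 0}
    - {"x": -140, "y": -104, "z": 0, "spin": 0}
  gripper: 0

```text
time: 1.92
tcp_pos: [0.3103, 0.4403, 0.2388]
orientation: [[-0.94, 0.341, 0.0], [0.341, 0.94, 0.0], [-0.0, 0.0, -1.0]]
ft_force: [-0.0, -0.1, -0.7]
opening: 0.998
grasp_force: 0.0
```

send_rows:
  motion:
    - {"x": -28, "y": -21, "z": 0, "spin": 0}
    - {"x": -56, "y": -42, "z": 0, "spin": 0}
    - {"x": -84, "y": -63, "z": 0, "spin": 0}
    - {"x": -112, "y": -84, "z": 0, "spin": 0}
    - {"x": -140, "y": -104, "z": 0, "spin": 0}

```text
time: 2.33
tcp_pos: [0.4064, 0.2946, 0.2389]
orientation: [[-0.94, 0.342, 0.0], [0.342, 0.94, 0.0], [-0.0, 0.0, -1.0]]
ft_force: [1.0, 0.1, 0.1]
opening: 0.999
grasp_force: 0.0
```

send_rows:
  motion:
    - {"x": -28, "y": -21, "z": 0, "spin": 0}
    - {"x": -56, "y": -42, "z": 0, "spin": 0}
    - {"x": -84, "y": -63, "z": 0, "spin": 0}
    - {"x": -112, "y": -84, "z": 0, "spin": 0}
    - {"x": -140, "y": -104, "z": 0, "spin": 0}

```text
time: 2.75
tcp_pos: [0.5025, 0.1489, 0.2389]
orientation: [[-0.94, 0.342, 0.0], [0.342, 0.94, 0.0], [-0.0, 0.0, -1.0]]
ft_force: [0.5, -0.2, -0.1]
opening: 0.998
grasp_force: 0.0
```

send_rows:
  motion:
    - {"x": -9, "y": -30, "z": 0, "spin": 0}
    - {"x": -18, "y": -61, "z": 0, "spin": 0}
    - {"x": -27, "y": -91, "z": 0, "spin": 0}
    - {"x": -36, "y": -122, "z": 0, "spin": 0}
    - {"x": -45, "y": -152, "z": 0, "spin": 0}

```text
time: 3.17
tcp_pos: [0.4918, -0.0093, 0.2388]
orientation: [[-0.94, 0.342, 0.0], [0.342, 0.94, -0.0], [-0.0, 0.0, -1.0]]
ft_force: [0.5, -0.7, -0.1]
opening: 1.001
grasp_force: 0.0
```

send_rows:
  motion:
    - {"x": -9, "y": -30, "z": 0, "spin": 0}
    - {"x": -18, "y": -61, "z": 0, "spin": 0}
    - {"x": -27, "y": -91, "z": 0, "spin": 0}
    - {"x": -36, "y": -122, "z": 0, "spin": 0}
    - {"x": -45, "y": -152, "z": 0, "spin": 0}

```text
time: 3.58
tcp_pos: [0.4821, -0.1676, 0.2389]
orientation: [[-0.94, 0.342, 0.0], [0.342, 0.94, -0.0], [-0.0, -0.0, -1.0]]
ft_force: [-0.5, -0.0, 0.7]
opening: 1.001
grasp_force: 0.0
```

send_rows:
  motion:
    - {"x": -9, "y": -30, "z": 0, "spin": 0.12}
    - {"x": -18, "y": -61, "z": 0, "spin": 0.24}
    - {"x": -27, "y": -91, "z": 0, "spin": 0.36}
    - {"x": -36, "y": -122, "z": 0, "spin": 0.48}
    - {"x": -45, "y": -152, "z": 0, "spin": 0.6}

```text
time: 4.0
tcp_pos: [0.4724, -0.3258, 0.2389]
orientation: [[-0.578, 0.816, 0.0], [0.816, 0.578, -0.0], [-0.0, 0.0, -1.0]]
ft_force: [0.5, 0.7, -0.7]
opening: 1.0
grasp_force: 0.0
```

send_rows:
  motion:
    - {"x": 0, "y": 0, "z": 0, "spin": 0.06}
    - {"x": 0, "y": 0, "z": 10, "spin": 0.11}
    - {"x": 0, "y": 0, "z": 30, "spin": 0.11}
    - {"x": 0, "y": 0, "z": 50, "spin": 0.11}
    - {"x": 0, "y": 0, "z": 50, "spin": 0.11}

```text
time: 4.42
tcp_pos: [0.4708, -0.3228, 0.1856]
orientation: [[-0.49, 0.872, -0.005], [0.872, 0.49, 0.003], [0.006, -0.003, -1.0]]
ft_force: [-0.7, 0.5, 0.5]
opening: 0.999
grasp_force: 0.0
```

Run:
```python
from h import *
o=get_obs();R=o['orientation'];d=np.array([.474,-.3258,.115])-o['tcp_pos'];print(o['tcp_pos'],o['qpos'].round(2),(R.T@d*1e3).round(1), np.arctan2(R[1,1],R[0,1]))
p=shot('top');q=shot('side')
f=[]
for P in(p,q):
    u,v=np.round(proj(P,[.474,-.326,.14])).astype(int);f.append(cv2.resize(P['image'][v-50:v+50,u-50:u+50],(400,400),interpolation=cv2.INTER_CUBIC))
cv2.imwrite('pics/g.png',np.hstack(f)[:,:,::-1])
```

```text
[ 0.4707926  -0.32276567  0.18563113] [ 0.57  0.69 -0.09  1.78  0.09  0.68  0.94] [-4.6  1.5 70.6] 0.51234224101709
```

View pics/g.png

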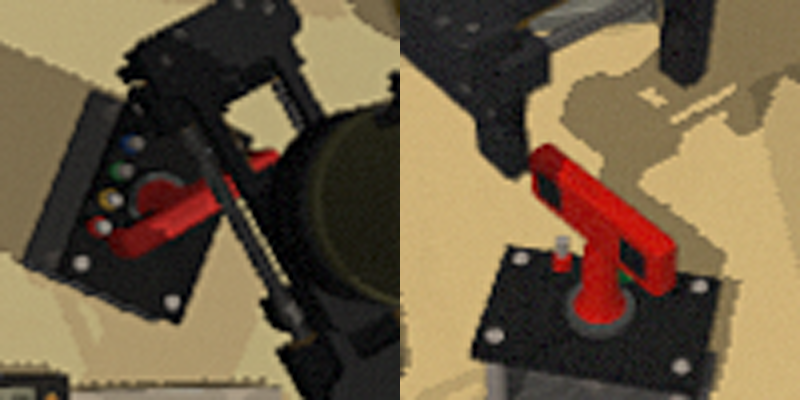

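The gripper is above the bar with its fingers straddling it. I'll let it settle and check the offset.

send_rows:
  motion:
    - {"x": 0, "y": 0, "z": 10, "spin": 0}
    - {"x": 0, "y": 0, "z": 20, "spin": 0}
    - {"x": 0, "y": 0, "z": 20, "spin": 0}
    - {"x": 0, "y": 0, "z": 20, "spin": 0}
    - {"x": 0, "y": 0, "z": 20, "spin": 0}

```text
time: 4.93
tcp_pos: [0.4729, -0.3241, 0.1689]
orientation: [[-0.49, 0.872, 0.0], [0.872, 0.49, -0.0], [-0.0, 0.0, -1.0]]
ft_force: [0.9, -1.0, -0.1]
opening: 1.002
grasp_force: 0.0
```

Run:
```python
from h import *
o=get_obs();R=o['orientation'];d=np.array([.474,-.3258,.115])-o['tcp_pos'];print(o['tcp_pos'],o['qpos'].round(2),(R.T@d*1e3).round(1), np.arctan2(R[1,1],R[0,1]))
```

```text
[ 0.47286091 -0.32409057  0.16887215] [ 0.57  0.71 -0.09  1.8   0.1   0.64  0.94] [-2.   0.1 53.9] 0.5120314353752365
```

send_rows:
  motion:
    - {"x": -2, "y": 0, "z": 12, "spin": 0}
    - {"x": -2, "y": 0, "z": 26, "spin": 0}
    - {"x": -2, "y": 0, "z": 40, "spin": 0}
    - {"x": -2, "y": 0, "z": 50, "spin": 0}
    - {"x": -2, "y": 0, "z": 54, "spin": 0}

```text
time: 5.35
tcp_pos: [0.4729, -0.3254, 0.1129]
orientation: [[-0.49, 0.872, -0.002], [0.872, 0.49, 0.001], [0.002, -0.001, -1.0]]
ft_force: [0.2, -0.1, -0.2]
opening: 1.0
grasp_force: 0.0
```

send_rows:
  motion:
    - {"x": 0, "y": 0, "z": 0, "spin": 0}
    - {"x": 0, "y": 0, "z": 0, "spin": 0}
    - {"x": 0, "y": 0, "z": 0, "spin": 0}
    - {"x": 0, "y": 0, "z": 0, "spin": 0}
    - {"x": 0, "y": 0, "z": 0, "spin": 0}
  gripper: 1

```text
time: 5.77
tcp_pos: [0.4741, -0.326, 0.1153]
orientation: [[-0.49, 0.872, 0.001], [0.872, 0.49, -0.001], [-0.001, 0.001, -1.0]]
ft_force: [-0.2, 0.2, 0.6]
opening: 0.641
grasp_force: 0.0
```

send_rows:
  motion:
    - {"x": 0, "y": 0, "z": 0, "spin": 0}
    - {"x": 0, "y": 0, "z": 0, "spin": 0}
    - {"x": 0, "y": 0, "z": 0, "spin": 0}
    - {"x": 0, "y": 0, "z": 0, "spin": 0}
    - {"x": 0, "y": 0, "z": 0, "spin": 0}

```text
time: 6.18
tcp_pos: [0.4737, -0.3257, 0.1147]
orientation: [[-0.49, 0.872, -0.0], [0.872, 0.49, 0.0], [0.0, 0.0, -1.0]]
ft_force: [-0.8, -0.8, 0.6]
opening: 0.267
grasp_force: 0.0
```

send_rows:
  motion:
    - {"x": 0, "y": 0, "z": 0, "spin": 0}
    - {"x": 0, "y": 0, "z": 0, "spin": 0}
    - {"x": 0, "y": 0, "z": 0, "spin": 0}
    - {"x": 0, "y": 0, "z": 0, "spin": 0}
    - {"x": 0, "y": 0, "z": 0, "spin": 0}

```text
time: 6.6
tcp_pos: [0.4737, -0.3257, 0.1146]
orientation: [[-0.49, 0.872, 0.0], [0.872, 0.49, 0.0], [0.0, 0.0, -1.0]]
ft_force: [0.0, -0.0, -0.0]
opening: 0.16
grasp_force: 29.9
```

Run:
```python
from h import *
o=get_obs();print(o['opening']*88,o['grasp_force'],o['ft_force'],o['moment'])
```

```text
14.070863575363836 29.93096105931727 [ 0.04071926 -0.03561354 -0.0407367 ] [-0.10729149 -0.03450243  0.0108205 ]
```

send_rows:
  motion:
    - {"x": 0, "y": 0, "z": -8, "spin": 0}
    - {"x": 0, "y": 0, "z": -26, "spin": 0}
    - {"x": 0, "y": 0, "z": -50, "spin": 0}
    - {"x": 0, "y": 0, "z": -74, "spin": 0}
    - {"x": 0, "y": 0, "z": -90, "spin": 0}

```text
time: 7.02
tcp_pos: [0.474, -0.326, 0.207]
orientation: [[-0.49, 0.872, 0.001], [0.872, 0.49, -0.001], [-0.001, 0.001, -1.0]]
ft_force: [-0.8, -0.8, -2.1]
opening: 0.155
grasp_force: 29.9
```

send_rows:
  motion:
    - {"x": 0, "y": 0, "z": 0, "spin": 0}
    - {"x": 20, "y": 13, "z": 0, "spin": 0}
    - {"x": 45, "y": 29, "z": 0, "spin": 0}
    - {"x": 75, "y": 48, "z": 0, "spin": 0}
    - {"x": 105, "y": 67, "z": 0, "spin": 0}

```text
time: 7.43
tcp_pos: [0.4797, -0.2004, 0.2038]
orientation: [[-0.488, 0.873, -0.002], [0.873, 0.488, 0.001], [0.001, -0.001, -1.0]]
ft_force: [0.1, 0.3, -2.2]
opening: 0.156
grasp_force: 29.9
```

send_rows:
  motion:
    - {"x": 30, "y": 19, "z": 0, "spin": 0}
    - {"x": 60, "y": 38, "z": 0, "spin": 0}
    - {"x": 90, "y": 57, "z": 0, "spin": 0}
    - {"x": 120, "y": 76, "z": 0, "spin": 0}
    - {"x": 145, "y": 92, "z": 0, "spin": 0}

```text
time: 7.85
tcp_pos: [0.4889, -0.0271, 0.2039]
orientation: [[-0.492, 0.871, -0.002], [0.871, 0.492, 0.001], [0.002, -0.001, -1.0]]
ft_force: [-0.2, 0.5, -1.6]
opening: 0.154
grasp_force: 29.9
```

send_rows:
  motion:
    - {"x": 20, "y": 13, "z": 0, "spin": -0.08}
    - {"x": 37, "y": 24, "z": 0, "spin": -0.18}
    - {"x": 46, "y": 29, "z": 0, "spin": -0.28}
    - {"x": 47, "y": 30, "z": 0, "spin": -0.39}
    - {"x": 47, "y": 30, "z": 0, "spin": -0.5}

```text
time: 8.27
tcp_pos: [0.4922, 0.0272, 0.2039]
orientation: [[-0.852, 0.523, -0.002], [0.523, 0.852, 0.0], [0.002, -0.001, -1.0]]
ft_force: [-0.5, -0.3, -1.7]
opening: 0.156
grasp_force: 29.9
```

send_rows:
  motion:
    - {"x": 0, "y": 0, "z": 0, "spin": -0.1}
    - {"x": 0, "y": 0, "z": 0, "spin": -0.2}
    - {"x": 0, "y": 0, "z": 0, "spin": -0.27}
    - {"x": 0, "y": 0, "z": 0, "spin": -0.3}
    - {"x": 0, "y": 0, "z": 0, "spin": -0.3}

```text
time: 8.68
tcp_pos: [0.4923, 0.0255, 0.2041]
orientation: [[-0.967, 0.256, -0.002], [0.256, 0.967, 0.0], [0.002, -0.0, -1.0]]
ft_force: [0.4, 0.0, -1.6]
opening: 0.155
grasp_force: 29.9
```

send_rows:
  motion:
    - {"x": 0, "y": 0, "z": 0, "spin": 0}
    - {"x": 0, "y": 0, "z": 0, "spin": 0}
    - {"x": 0, "y": 0, "z": 0, "spin": 0}
    - {"x": 0, "y": 0, "z": 0, "spin": 0}
    - {"x": 0, "y": 0, "z": 0, "spin": 0}

```text
time: 9.1
tcp_pos: [0.493, 0.0258, 0.2047]
orientation: [[-0.967, 0.256, 0.0], [0.256, 0.967, 0.0], [-0.0, 0.0, -1.0]]
ft_force: [0.1, 0.6, -1.4]
opening: 0.159
grasp_force: 29.9
```

Run:
```python
from h import *
o=get_obs();R=o['orientation'];t=o['tcp_pos'];print(t,R[:,2],np.arctan2(R[1,1],R[0,1]),o['opening'],o['grasp_force'],o['moment'],(R.T@(np.array([.4924,.0255,0])-t)*1e3).round(1))
p=shot('top');q=shot('side')
f=[]
for P in(p,q):
    print(proj(P,[.4924,.0255,.064]),proj(P,[t[0],t[1],t[2]-.105]),proj(P,[t[0],t[1],t[2]-.046]))
    u,v=np.round(proj(P,[.4924,.0255,.12])).astype(int);print(u,v);f.append(cv2.resize(P['image'][v-40:v+40,u-40:u+40],(400,400),interpolation=cv2.INTER_CUBIC))
cv2.imwrite('pics/i.png',np.hstack(f)[:,:,::-1])
```

```text
[0.49296457 0.02580761 0.20471843] [ 1.10305185e-04  1.20351754e-05 -9.99999994e-01] 1.3118031832636954 0.15881362720158465 29.93357980553128 [-0.03200979 -0.04049993  0.01438382] [  0.5  -0.5 204.7]
[291.12156745 269.19256224] [290.2198212  268.32671511] [288.82011494 267.23478072]
290 268
[299.2671374  247.17686045] [299.33300303 235.51929875] [299.10320034 215.50206775]
299 229
```

View pics/i.png

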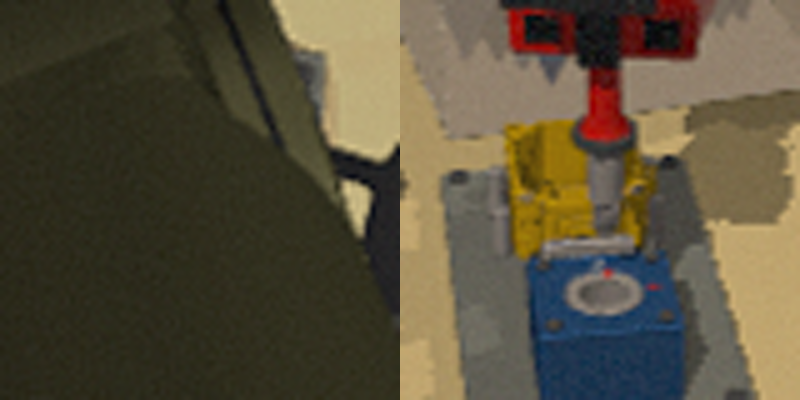

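Seen from the side, the collar (about column 299.5) is in line with the ring centre (299.3), so the key is over the well. I'll go down in stages.

send_rows:
  motion:
    - {"x": 0.5, "y": -0.5, "z": 10, "spin": 0}
    - {"x": 0.5, "y": -0.5, "z": 22, "spin": 0}
    - {"x": 0.5, "y": -0.5, "z": 34, "spin": 0}
    - {"x": 0.5, "y": -0.5, "z": 44, "spin": 0}
    - {"x": 0.5, "y": -0.5, "z": 50, "spin": 0}

```text
time: 9.62
tcp_pos: [0.492, 0.0254, 0.1538]
orientation: [[-0.967, 0.256, -0.001], [0.256, 0.967, -0.0], [0.001, -0.0, -1.0]]
ft_force: [0.1, -0.4, -1.2]
opening: 0.154
grasp_force: 29.9
```

send_rows:
  motion:
    - {"x": 0, "y": 0, "z": 2, "spin": 0}
    - {"x": 0, "y": 0, "z": 4, "spin": 0}
    - {"x": 0, "y": 0, "z": 6, "spin": 0}
    - {"x": 0, "y": 0, "z": 8, "spin": 0}
    - {"x": 0, "y": 0, "z": 10, "spin": 0}

```text
time: 10.03
tcp_pos: [0.4927, 0.0254, 0.1449]
orientation: [[-0.967, 0.256, 0.001], [0.256, 0.967, 0.0], [-0.001, 0.0, -1.0]]
ft_force: [0.1, -0.1, -2.0]
opening: 0.156
grasp_force: 29.9
```

send_rows:
  motion:
    - {"x": 0, "y": 0, "z": 2, "spin": 0}
    - {"x": 0, "y": 0, "z": 4, "spin": 0}
    - {"x": 0, "y": 0, "z": 6, "spin": 0}
    - {"x": 0, "y": 0, "z": 7, "spin": 0}
    - {"x": 0, "y": 0, "z": 7, "spin": 0}

```text
time: 10.45
tcp_pos: [0.4922, 0.0254, 0.1375]
orientation: [[-0.967, 0.256, -0.0], [0.256, 0.967, 0.0], [0.0, -0.0, -1.0]]
ft_force: [-0.3, 0.3, -1.3]
opening: 0.158
grasp_force: 29.9
```

send_rows:
  motion:
    - {"x": 0, "y": 0, "z": 2, "spin": 0}
    - {"x": 0, "y": 0, "z": 4, "spin": 0}
    - {"x": 0, "y": 0, "z": 6, "spin": 0}
    - {"x": 0, "y": 0, "z": 6, "spin": 0}
    - {"x": 0, "y": 0, "z": 6, "spin": 0}

```text
time: 10.87
tcp_pos: [0.4923, 0.0254, 0.1315]
orientation: [[-0.967, 0.256, -0.0], [0.256, 0.967, -0.0], [0.0, -0.0, -1.0]]
ft_force: [-0.8, 0.2, -2.4]
opening: 0.156
grasp_force: 29.9
```

Run:
```python
from h import *
o=get_obs();print(o['tcp_pos'],o['ft_force'],o['moment'],o['opening'])
```

```text
[0.49226496 0.02536127 0.13154983] [-0.84670417  0.18177937 -2.35964198] [0.03654431 0.07047302 0.04337122] 0.15615298956031257
```

Tip is now about 16 mm down the socket with no resistance. I'll go 4 mm further, just short of the shoulder.

send_rows:
  motion:
    - {"x": 0, "y": 0, "z": 1, "spin": 0}
    - {"x": 0, "y": 0, "z": 2, "spin": 0}
    - {"x": 0, "y": 0, "z": 3, "spin": 0}
    - {"x": 0, "y": 0, "z": 4, "spin": 0}
    - {"x": 0, "y": 0, "z": 4, "spin": 0}

```text
time: 11.28
tcp_pos: [0.4923, 0.0254, 0.1275]
orientation: [[-0.967, 0.256, -0.0], [0.256, 0.967, 0.0], [0.0, 0.0, -1.0]]
ft_force: [-0.6, -0.5, -1.7]
opening: 0.154
grasp_force: 29.9
```

send_rows:
  motion:
    - {"x": 0, "y": 0, "z": 0, "spin": 0.04}
    - {"x": 0, "y": 0, "z": 0, "spin": 0.1}
    - {"x": 0, "y": 0, "z": 0, "spin": 0.18}
    - {"x": 0, "y": 0, "z": 0, "spin": 0.26}
    - {"x": 0, "y": 0, "z": 0, "spin": 0.34}

```text
time: 11.7
tcp_pos: [0.492, 0.0258, 0.1277]
orientation: [[-0.823, 0.568, -0.001], [0.568, 0.823, 0.0], [0.001, 0.0, -1.0]]
ft_force: [-0.0, 1.2, -3.1]
opening: 0.158
grasp_force: 29.9
```

Run:
```python
from h import *
o=get_obs();R=o['orientation'];print(o['tcp_pos'],o['ft_force'],o['moment'],o['opening'],np.arctan2(R[1,1],R[0,1]))
```

```text
[0.4920257  0.02577977 0.12765817] [-0.01513672  1.22134385 -3.11485104] [0.23173437 0.22905083 0.12157944] 0.15824157636303432 0.9671026339071952
```

send_rows:
  motion:
    - {"x": 0, "y": 0, "z": 0, "spin": 0.1}
    - {"x": 0, "y": 0, "z": 0, "spin": 0.2}
    - {"x": 0, "y": 0, "z": 0, "spin": 0.3}
    - {"x": 0, "y": 0, "z": 0, "spin": 0.4}
    - {"x": 0, "y": 0, "z": 0, "spin": 0.48}

```text
time: 12.12
tcp_pos: [0.4922, 0.026, 0.1277]
orientation: [[-0.468, 0.884, -0.0], [0.884, 0.468, 0.001], [0.001, 0.0, -1.0]]
ft_force: [-0.6, 1.3, -3.1]
opening: 0.155
grasp_force: 29.9
```

send_rows:
  motion:
    - {"x": 0, "y": 0, "z": 0, "spin": 0.08}
    - {"x": 0, "y": 0, "z": 0, "spin": 0.16}
    - {"x": 0, "y": 0, "z": 0, "spin": 0.24}
    - {"x": 0, "y": 0, "z": 0, "spin": 0.32}
    - {"x": 0, "y": 0, "z": 0, "spin": 0.36}

```text
time: 12.53
tcp_pos: [0.4922, 0.026, 0.1277]
orientation: [[-0.128, 0.992, -0.0], [0.992, 0.128, 0.001], [0.001, -0.0, -1.0]]
ft_force: [-1.2, 0.7, -2.5]
opening: 0.158
grasp_force: 29.9
```

Run:
```python
from h import *
o=get_obs();R=o['orientation'];print(o['tcp_pos'],o['ft_force'],o['moment'],o['opening'],np.arctan2(R[1,1],R[0,1]))
```

```text
[0.49224585 0.02601094 0.12766404] [-1.15615013  0.72538053 -2.49285502] [0.23911762 0.14452677 0.13390789] 0.1577758397774457 0.12841909668570659
```

send_rows:
  motion:
    - {"x": 0, "y": 0, "z": 0, "spin": 0.03}
    - {"x": 0, "y": 0, "z": 0, "spin": 0.06}
    - {"x": 0, "y": 0, "z": 0, "spin": 0.08}
    - {"x": 0, "y": 0, "z": 0, "spin": 0.1}
    - {"x": 0, "y": 0, "z": 0, "spin": 0.1}

```text
time: 12.95
tcp_pos: [0.4923, 0.0257, 0.1277]
orientation: [[-0.031, 1.0, -0.0], [1.0, 0.031, 0.0], [0.0, -0.0, -1.0]]
ft_force: [-0.1, 2.0, -3.6]
opening: 0.16
grasp_force: 29.9
```

Run:
```python
from h import *
o=get_obs();R=o['orientation'];print(o['tcp_pos'],o['ft_force'],o['moment'],o['opening'],np.arctan2(R[1,1],R[0,1]))
```

```text
[0.49232126 0.02573636 0.12768011] [-0.07651546  1.98486637 -3.59508364] [0.55187865 0.0868591  0.18916352] 0.160322330040338 0.031405300047537506
```

send_rows:
  motion:
    - {"x": 0, "y": 0, "z": 0, "spin": 0.02}
    - {"x": 0, "y": 0, "z": 0, "spin": 0.04}
    - {"x": 0, "y": 0, "z": 0, "spin": 0.06}
    - {"x": 0, "y": 0, "z": 0, "spin": 0.07}
    - {"x": 0, "y": 0, "z": 0, "spin": 0.07}

```text
time: 13.37
tcp_pos: [0.4924, 0.0256, 0.1277]
orientation: [[0.039, 0.999, 0.0], [0.999, -0.039, 0.0], [0.0, 0.0, -1.0]]
ft_force: [-0.0, 3.5, -3.4]
opening: 0.154
grasp_force: 29.9
```

Run:
```python
from h import *
o=get_obs();R=o['orientation'];print(o['tcp_pos'],o['ft_force'],o['moment'],o['opening'],np.arctan2(R[1,1],R[0,1]))
```

```text
[0.49238003 0.02555071 0.12770927] [-0.02782247  3.51241892 -3.4087566 ] [0.69284327 0.20209496 0.12775309] 0.15422965648700307 -0.038522660780543304
```

send_rows:
  motion:
    - {"x": 0, "y": 0, "z": 0, "spin": 0.02}
    - {"x": 0, "y": 0, "z": 0, "spin": 0.04}
    - {"x": 0, "y": 0, "z": 0, "spin": 0.06}
    - {"x": 0, "y": 0, "z": 0, "spin": 0.08}
    - {"x": 0, "y": 0, "z": 0, "spin": 0.08}

```text
time: 13.78
tcp_pos: [0.4923, 0.0255, 0.1277]
orientation: [[0.119, 0.993, 0.0], [0.993, -0.119, 0.0], [0.0, 0.0, -1.0]]
ft_force: [-0.4, 3.3, -4.6]
opening: 0.153
grasp_force: 29.9
```

Run:
```python
from h import *
o=get_obs();R=o['orientation'];print(o['tcp_pos'],o['ft_force'],o['moment'],o['opening'],np.arctan2(R[1,1],R[0,1]))
q=shot('side')
u,v=np.round(proj(q,[.4924,.0255,.1])).astype(int);cv2.imwrite('pics/j.png',cv2.resize(q['image'][v-40:v+40,u-40:u+40],(560,560),interpolation=cv2.INTER_CUBIC)[:,:,::-1])
```

```text
[0.49234344 0.02547933 0.12769784] [-0.3754475   3.29962566 -4.60665682] [0.76598847 0.15581543 0.07162971] 0.1534057027379884 -0.11932728908765694
```

View pics/j.png

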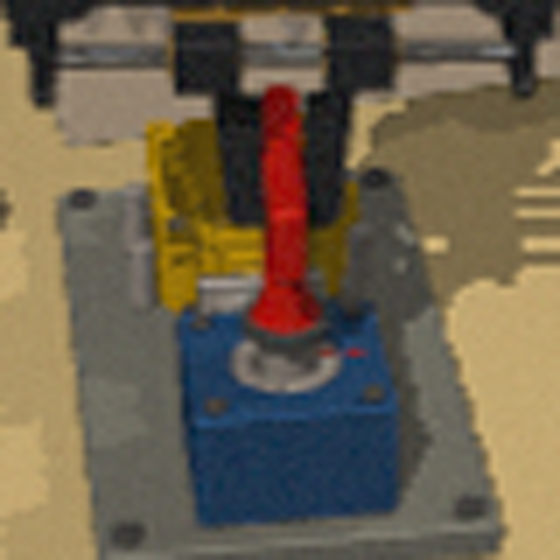

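The rim's red line at (325,352) now meets the cover's red mark at (355,352), so the cam is at its stop. I'll back off slightly to relieve the load, then pull the key out.

send_rows:
  motion:
    - {"x": 0, "y": 0, "z": 0, "spin": -0.02}
    - {"x": 0, "y": 0, "z": 0, "spin": -0.05}
    - {"x": 0, "y": 0, "z": 0, "spin": -0.08}
    - {"x": 0, "y": 0, "z": 0, "spin": -0.08}
    - {"x": 0, "y": 0, "z": 0, "spin": -0.08}

```text
time: 14.25
tcp_pos: [0.4923, 0.0253, 0.1278]
orientation: [[0.038, 0.999, -0.0], [0.999, -0.038, 0.0], [0.0, -0.0, -1.0]]
ft_force: [-0.6, 2.8, -2.2]
opening: 0.154
grasp_force: 29.9
```

Run:
```python
from h import *
o=get_obs();R=o['orientation'];print(o['tcp_pos'],o['ft_force'],o['moment'],o['opening'],np.arctan2(R[1,1],R[0,1]))
```

```text
[0.49227573 0.02527595 0.12778399] [-0.62434017  2.78125709 -2.24375425] [0.81468297 0.27303056 0.07332958] 0.1537946778351497 -0.03811182290682017
```

send_rows:
  motion:
    - {"x": 0, "y": 0, "z": -3, "spin": 0}
    - {"x": 0, "y": 0, "z": -8, "spin": 0}
    - {"x": 0, "y": 0, "z": -14, "spin": 0}
    - {"x": 0, "y": 0, "z": -20, "spin": 0}
    - {"x": 0, "y": 0, "z": -26, "spin": 0}

```text
time: 14.67
tcp_pos: [0.4927, 0.0244, 0.1547]
orientation: [[0.039, 0.999, 0.001], [0.999, -0.039, -0.001], [-0.001, 0.001, -1.0]]
ft_force: [-0.7, -0.2, -3.4]
opening: 0.158
grasp_force: 29.9
```

send_rows:
  motion:
    - {"x": 0, "y": 0, "z": -10, "spin": 0}
    - {"x": 0, "y": 0, "z": -22, "spin": 0}
    - {"x": 0, "y": 0, "z": -36, "spin": 0}
    - {"x": 0, "y": 0, "z": -50, "spin": 0}
    - {"x": 0, "y": 0, "z": -54, "spin": 0}

```text
time: 15.08
tcp_pos: [0.4935, 0.0247, 0.21]
orientation: [[0.039, 0.999, 0.004], [0.999, -0.039, -0.0], [-0.0, 0.004, -1.0]]
ft_force: [0.6, 0.1, -1.9]
opening: 0.159
grasp_force: 29.9
```

send_rows:
  motion:
    - {"x": 0, "y": 0, "z": 0, "spin": 0}
    - {"x": 0, "y": 0, "z": 0, "spin": 0}
    - {"x": 0, "y": 0, "z": 0, "spin": 0}
    - {"x": 0, "y": 0, "z": 0, "spin": 0}
    - {"x": 0, "y": 0, "z": 0, "spin": 0}

```text
time: 15.5
tcp_pos: [0.4919, 0.0253, 0.2071]
orientation: [[0.038, 0.999, -0.001], [0.999, -0.038, -0.0], [-0.0, -0.001, -1.0]]
ft_force: [0.1, -0.6, -2.1]
opening: 0.154
grasp_force: 29.9
```

Run:
```python
from h import *
o=get_obs();R=o['orientation'];t=o['tcp_pos'];print(t,o['ft_force'],o['moment'],o['opening'],np.arctan2(R[1,1],R[0,1]))
q=shot('side');p=shot('top')
u,v=np.round(proj(q,[.4924,.0255,.13])).astype(int);print(u,v)
for h in(0,.022,.059,.119,.134): print(h,proj(q,[t[0],t[1],t[2]-.105+h]))
cv2.imwrite('pics/k.png',cv2.resize(q['image'][v-45:v+45,u-45:u+45],(585,585),interpolation=cv2.INTER_CUBIC)[:,:,::-1])
```

```text
[0.49192523 0.02531512 0.20710218] [ 0.09511985 -0.59804424 -2.0529726 ] [-0.05495568 -0.0126626   0.0351347 ] 0.15415870417743238 -0.03794983777565416
299 225
0 [298.94715965 234.86926736]
0.022 [298.85872371 227.52087795]
0.059 [298.70561596 214.79872785]
0.119 [298.44495706 193.13985343]
0.134 [298.3772613  187.51482407]
```

View pics/k.png

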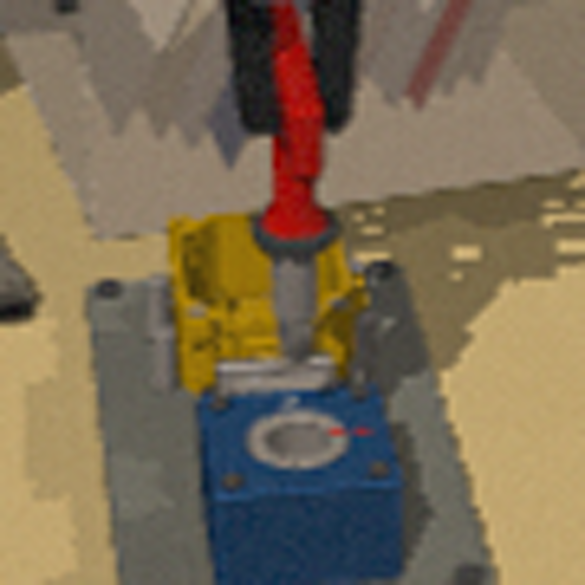

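The cam's red line still sits on the mark and the key is clear and nearly upright in the grip. Next I'll carry it back to the stand.

send_rows:
  motion:
    - {"x": -10, "y": 0, "z": 0, "spin": 0}
    - {"x": -30, "y": 0, "z": 0, "spin": 0}
    - {"x": -60, "y": -1, "z": 0, "spin": 0}
    - {"x": -90, "y": -1, "z": 0, "spin": 0}
    - {"x": -120, "y": -2, "z": 0, "spin": 0}

```text
time: 16.02
tcp_pos: [0.4855, -0.0964, 0.2076]
orientation: [[0.038, 0.999, 0.0], [0.999, -0.038, -0.0], [-0.0, 0.0, -1.0]]
ft_force: [1.5, 0.1, -2.7]
opening: 0.157
grasp_force: 29.9
```

send_rows:
  motion:
    - {"x": -30, "y": 0, "z": 0, "spin": 0}
    - {"x": -60, "y": -1, "z": 0, "spin": 0}
    - {"x": -90, "y": -1, "z": 0, "spin": 0}
    - {"x": -120, "y": -2, "z": 0, "spin": 0}
    - {"x": -145, "y": -2, "z": 0, "spin": 0}

```text
time: 16.43
tcp_pos: [0.477, -0.2428, 0.2076]
orientation: [[0.041, 0.999, -0.001], [0.999, -0.041, -0.001], [-0.001, -0.0, -1.0]]
ft_force: [-0.0, -0.9, -1.5]
opening: 0.153
grasp_force: 29.9
```

send_rows:
  motion:
    - {"x": -25, "y": 0, "z": 0, "spin": -0.1}
    - {"x": -50, "y": -1, "z": 0, "spin": -0.2}
    - {"x": -70, "y": -1, "z": 0, "spin": -0.32}
    - {"x": -82, "y": -1, "z": 0, "spin": -0.44}
    - {"x": -86, "y": -1, "z": 0, "spin": -0.55}

```text
time: 16.85
tcp_pos: [0.4722, -0.3295, 0.2074]
orientation: [[-0.491, 0.871, -0.001], [0.871, 0.491, -0.002], [-0.002, -0.002, -1.0]]
ft_force: [0.0, -0.7, -2.3]
opening: 0.158
grasp_force: 29.9
```

send_rows:
  motion:
    - {"x": 0, "y": 0, "z": 0, "spin": 0}
    - {"x": 0, "y": 0, "z": 0, "spin": 0}
    - {"x": 0, "y": 0, "z": 0, "spin": 0}
    - {"x": 0, "y": 0, "z": 0, "spin": 0}
    - {"x": 0, "y": 0, "z": 0, "spin": 0}

```text
time: 17.27
tcp_pos: [0.4742, -0.3244, 0.2077]
orientation: [[-0.49, 0.872, -0.0], [0.872, 0.49, 0.0], [0.0, -0.0, -1.0]]
ft_force: [0.4, 0.4, -1.6]
opening: 0.158
grasp_force: 29.9
```

Run:
```python
from h import *
o=get_obs();R=o['orientation'];t=o['tcp_pos'];print(t,R[:,2],np.arctan2(R[1,1],R[0,1]),(R.T@(np.array([.4737,-.3257,.1146])-t)*1e3).round(1))
q=shot('side')
u,v=np.round(proj(q,[.4737,-.3257,.13])).astype(int);print(u,v)
for h in(0,.022,.059,.119): print(h,proj(q,[t[0],t[1],t[2]-.105+h]))
print('hole',proj(q,[.4737,-.3257,.066]))
cv2.imwrite('pics/l.png',cv2.resize(q['image'][v-55:v+55,u-55:u+55],(594,594),interpolation=cv2.INTER_CUBIC)[:,:,::-1])
```

```text
[ 0.47420585 -0.32440406  0.20767134] [-1.72644700e-04  2.65687795e-04 -9.99999950e-01] 0.5121517966426025 [-0.9 -1.1 93.1]
315 324
0 [315.48706306 333.64057444]
0.022 [315.60828838 325.14476656]
0.059 [315.82032645 310.28454851]
0.119 [316.18775493 284.53413705]
hole [315.1489905  347.80085176]
```

View pics/l.png

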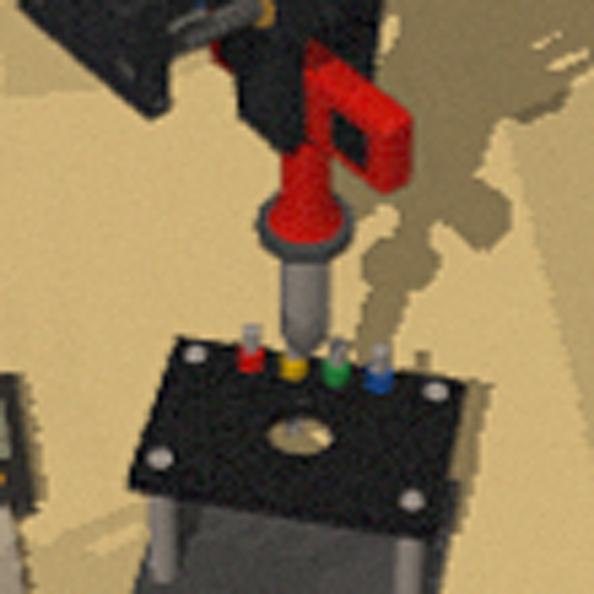

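The bit hangs above the hole: tip at crop (305,355), hole at (300,436). Allowing for the deck thickness, that agrees with the recorded grasp position, so I'll lower it there.

send_rows:
  motion:
    - {"x": -0.5, "y": -1, "z": 6, "spin": 0}
    - {"x": -1, "y": -1, "z": 14, "spin": 0}
    - {"x": -1, "y": -1, "z": 22, "spin": 0}
    - {"x": -1, "y": -1, "z": 28, "spin": 0}
    - {"x": -1, "y": -1, "z": 31, "spin": 0}

```text
time: 17.73
tcp_pos: [0.4729, -0.326, 0.1751]
orientation: [[-0.49, 0.872, -0.002], [0.872, 0.49, 0.001], [0.002, -0.001, -1.0]]
ft_force: [0.8, 0.1, -2.3]
opening: 0.156
grasp_force: 29.9
```

send_rows:
  motion:
    - {"x": 0, "y": 0, "z": 3, "spin": 0}
    - {"x": 0, "y": 0, "z": 7, "spin": 0}
    - {"x": 0, "y": 0, "z": 11, "spin": 0}
    - {"x": 0, "y": 0, "z": 14, "spin": 0}
    - {"x": 0, "y": 0, "z": 16, "spin": 0}

```text
time: 18.15
tcp_pos: [0.4735, -0.3265, 0.1603]
orientation: [[-0.49, 0.872, -0.0], [0.872, 0.49, 0.0], [0.0, -0.0, -1.0]]
ft_force: [-0.8, 0.1, -1.8]
opening: 0.156
grasp_force: 29.9
```

send_rows:
  motion:
    - {"x": 0, "y": 0, "z": 4, "spin": 0}
    - {"x": 0, "y": 0, "z": 8, "spin": 0}
    - {"x": 0, "y": 0, "z": 12, "spin": 0}
    - {"x": 0, "y": 0, "z": 16, "spin": 0}
    - {"x": 0, "y": 0, "z": 18, "spin": 0}

```text
time: 18.57
tcp_pos: [0.4734, -0.3263, 0.142]
orientation: [[-0.49, 0.872, -0.001], [0.872, 0.49, 0.001], [0.001, -0.0, -1.0]]
ft_force: [-0.1, 0.5, -1.8]
opening: 0.158
grasp_force: 29.9
```

No contact; 26 mm more.

send_rows:
  motion:
    - {"x": 0, "y": 0, "z": 4, "spin": 0}
    - {"x": 0, "y": 0, "z": 9, "spin": 0}
    - {"x": 0, "y": 0, "z": 14, "spin": 0}
    - {"x": 0, "y": 0, "z": 18, "spin": 0}
    - {"x": 0, "y": 0, "z": 20, "spin": 0}

```text
time: 18.98
tcp_pos: [0.4733, -0.3263, 0.1219]
orientation: [[-0.49, 0.872, -0.001], [0.872, 0.49, 0.001], [0.001, -0.0, -1.0]]
ft_force: [-0.2, 0.4, -1.6]
opening: 0.152
grasp_force: 29.9
```

send_rows:
  motion:
    - {"x": 0, "y": 0, "z": 2, "spin": 0}
    - {"x": 0, "y": 0, "z": 4, "spin": 0}
    - {"x": 0, "y": 0, "z": 6, "spin": 0}
    - {"x": 0, "y": 0, "z": 6, "spin": 0}
    - {"x": 0, "y": 0, "z": 6, "spin": 0}

```text
time: 19.4
tcp_pos: [0.4736, -0.3265, 0.1167]
orientation: [[-0.49, 0.872, -0.0], [0.872, 0.49, 0.0], [0.0, 0.0, -1.0]]
ft_force: [-0.6, -0.5, -2.3]
opening: 0.157
grasp_force: 29.9
```

send_rows:
  motion:
    - {"x": 0, "y": 0, "z": 0.7, "spin": 0}
    - {"x": 0, "y": 0, "z": 1.4, "spin": 0}
    - {"x": 0, "y": 0, "z": 2, "spin": 0}
    - {"x": 0, "y": 0, "z": 2, "spin": 0}
    - {"x": 0, "y": 0, "z": 2, "spin": 0}

```text
time: 19.82
tcp_pos: [0.4737, -0.3265, 0.1147]
orientation: [[-0.49, 0.872, 0.0], [0.872, 0.49, 0.0], [0.0, 0.0, -1.0]]
ft_force: [0.2, -1.4, -0.4]
opening: 0.155
grasp_force: 29.9
```

The weight is now on the deck, so I'll release and retreat straight up.

send_rows:
  motion:
    - {"x": 0, "y": 0, "z": 0, "spin": 0}
    - {"x": 0, "y": 0, "z": 0, "spin": 0}
    - {"x": 0, "y": 0, "z": 0, "spin": 0}
    - {"x": 0, "y": 0, "z": 0, "spin": 0}
    - {"x": 0, "y": 0, "z": 0, "spin": 0}
  gripper: 0

```text
time: 20.23
tcp_pos: [0.4738, -0.3266, 0.1148]
orientation: [[-0.49, 0.872, 0.0], [0.872, 0.49, -0.0], [-0.0, 0.0, -1.0]]
ft_force: [-0.7, -0.9, -1.4]
opening: 0.514
grasp_force: 0.0
```

send_rows:
  motion:
    - {"x": 0, "y": 0, "z": 0, "spin": 0}
    - {"x": 0, "y": 0, "z": 0, "spin": 0}
    - {"x": 0, "y": 0, "z": 0, "spin": 0}
    - {"x": 0, "y": 0, "z": 0, "spin": 0}
    - {"x": 0, "y": 0, "z": 0, "spin": 0}

```text
time: 20.65
tcp_pos: [0.4736, -0.3265, 0.1147]
orientation: [[-0.49, 0.872, -0.0], [0.872, 0.49, 0.0], [0.0, -0.0, -1.0]]
ft_force: [-0.6, -0.3, -0.2]
opening: 0.885
grasp_force: 0.0
```

send_rows:
  motion:
    - {"x": 0, "y": 0, "z": -10, "spin": 0}
    - {"x": 0, "y": 0, "z": -35, "spin": 0}
    - {"x": 0, "y": 0, "z": -65, "spin": 0}
    - {"x": 0, "y": 0, "z": -95, "spin": 0}
    - {"x": 0, "y": 0, "z": -110, "spin": 0}

```text
time: 21.07
tcp_pos: [0.4749, -0.3274, 0.2289]
orientation: [[-0.49, 0.872, 0.005], [0.872, 0.49, -0.003], [-0.005, 0.003, -1.0]]
ft_force: [1.0, -0.3, -0.6]
opening: 1.005
grasp_force: 0.0
```

send_rows:
  motion:
    - {"x": 0, "y": 0, "z": 0, "spin": 0}
    - {"x": 0, "y": 0, "z": 0, "spin": 0}
    - {"x": 0, "y": 0, "z": 0, "spin": 0}
    - {"x": 0, "y": 0, "z": 0, "spin": 0}
    - {"x": 0, "y": 0, "z": 0, "spin": 0}

```text
time: 21.48
tcp_pos: [0.473, -0.3261, 0.2235]
orientation: [[-0.49, 0.872, -0.002], [0.872, 0.49, 0.001], [0.002, -0.001, -1.0]]
ft_force: [0.1, -0.1, -1.4]
opening: 0.999
grasp_force: 0.0
```

Run:
```python
from h import *
q=shot('side')
cv2.imwrite('pics/m.png',cv2.resize(q['image'][200:400,220:410],(570,600),interpolation=cv2.INTER_CUBIC)[:,:,::-1])
```

```text
(no output)
```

View pics/m.png

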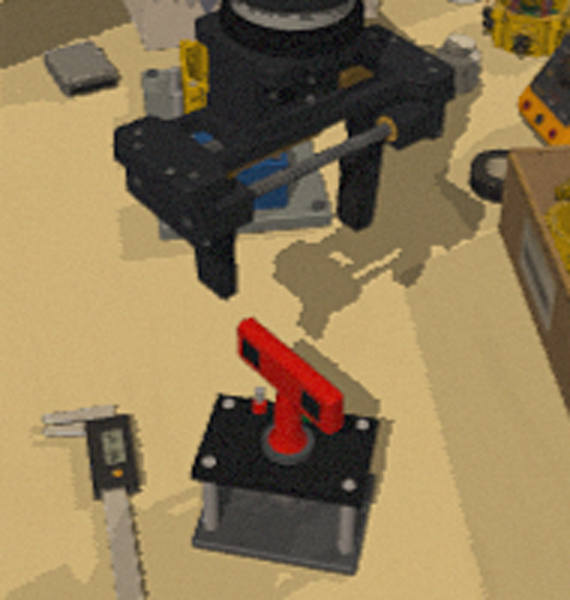

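The key stands upright in the stand, with its collar on the deck near crop (288,445). The gripper is clear and the bystanders haven't moved.

```bash
python3 -c "
from workcell import sign_off;print(sign_off())"
```

```text
the job is handed in; nothing more can be done
None
```

I turned the cam to its stop to clamp the housing, hung the key back upright in its stand and handed the job in; no verdict came back, and I did not measure the pad force.

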